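Tip the nuts into the tub and snap its cap home

ROBOT

A 6-joint arm with a two-finger parallel gripper is mounted at the origin on the work surface. World frame = base frame: x ahead of the robot, y to its left, z up, the work surface at z = 0. Lengths are in m, angles in rad, forces in N, time in s.
With the tool pointing down it reaches from about 0.3 to 0.875 m from the base axis. Payload 6.4 kg.
Tool frame: the origin (TCP) lies midway between the tips of the shut fingers; the grasp point (between the pads) lies 19 mm behind it (ctrl.pinch_z is the distance from the TCP to the grasp point, in m); z points along the fingers, y is the line along which they close (so a half turn about z gives the same grasp; the last joint's range is limited). The gripper opens to 85 mm and grips with 20 to 120 N. Pads are 22 mm wide; open, the fingers measure 114 mm over their backs; the gripper's body (76 mm by 85 mm) begins 54 mm behind the grasp point. The pads swing forward as they close: fully open they stand 13 mm farther back than shut.
Start: joints at [-1.537, 0.181, 1.607, -0, 1.354, -0.206], TCP at [0.137, -0.559, 0.231] pointing down, gripper open.
Joint ranges: [-2.99, 2.99], [-0.89, 2.07], [0.3, 2.58], [-1.14, 4.28], [0, 2.63], [-3.12, 3.12]. Speed limits (rad/s): [2.57, 2.57, 3.01, 3.14, 3.14, 3.14].

INTERFACE

Orientations are given as a unit quaternion [w, x, y, z].
In Python, from bench import ctrl gives the robot as it stands.
- The arm moves only by the tool apply_moves, never from a script. Its argument "moves" is a list of rows, each an object with "jaw": the opening, from 0 (shut) to 1 (fully open); "offset": the shift along the tool's x, y, z in mm, a list of three; "rot": the turn, a rotation vector about the tool's x, y, z in degrees, a list of three. In form: [{"jaw": jaw, "offset": [dx, dy, dz], "rot": [ax, ay, az]}, ...]. A call has exactly 5 rows; each row shifts and turns the commanded pose from where the row before left it, along the tool's axes as they then stand; what a row does not reach is not made up. A row lasts 1/8 s, in which the tool goes at most 62.5 mm and 10.7 degrees, less where a joint would pass 70% of its speed; a pose out of reach is approached as far as the arm can. A call is refused whole if a number of a shift passes 62.5 or a number of a turn 10.7, either way. A call with a gripper value outside its range is refused whole. The fingers move at their own pace and stop on an object; the grip force is fixed at half the most. Time passes only in rows, so rows that do not move let the fingers close, or fill a call up. It gives the time, the measured TCP pose, the force, the opening and the grip force at its end, in the units of the state.
- ctrl.get_obs(): the state, without advancing time (a new reading comes with each control period).
- ctrl.camera(name): name is "scene" or "top" or "wrist"; returns (picture, depth): 420x560x3 uint8, red, green, blue; 420x560 float32, m along the optical axis (not along the pixel's ray), 0 where there is no reading.
- ctrl.camera_params(name): a dict with "K" (3x3 intrinsics, pixels), "cam_to_world" (4x4, takes a point from camera to world coordinates); the wrist camera has in their place "mount" (4x4, takes a point from camera to tool coordinates, whose origin is the TCP and whose axes are the flange's). Camera axes: x right, y down, z forward; pixel columns grow to the right and rows downward; lengths in m; the calibration is good to about 2 mm. A picture is of the moment at which its call begins: read the wrist's pose just before it. camera_params takes no time and is no camera call.
- ctrl.hand_in(): hands the job in; it is judged then, once.
Trained networks look in the newest picture that a camera, given by its name, has taken for a name from the list of things; names that differ only in an ending like _2 or _b are one class to them, and where a whole thing is asked for, a point or a joint stands for the part that bears it (a point fixed in the world has none). Each returns a list of dicts, best first, with "score" (0 to 1); they miss things now and then, are a little off and sometimes report something else, mostly with a low value. They report only what shows in the picture. A call takes as long as a camera call. They do not tell look-alikes from the thing itself.
- ctrl.outline_of(camera, target): "region" (420x560 bool, what is visible of it) and "position" ([column, row] in pixels, amid what is visible of it).
The state is a dict: "time_s": time; "q": joint angles; "dq": joint speeds; "joint_efforts": joint torques, N m; "eef_pos": TCP position; "eef_rot": TCP orientation; "wrist_force": force on the tool from outside, world axes, zero at the start; "torque": the same for the moment, N m; "opening": opening from 0.0 (shut) to 1.0 (fully open); "grasp_force": force on a finger pad.
Only numpy, scipy, OpenCV 4.12 (cv2) and the standard library are available. Lean on these libraries where they do the work, as an engineer would, in place of code of your own. Each camera call takes 0.05 s, during which the arm holds its last target. There are 200 camera calls.

TASK

Pick up the small scoop tray by its orange handle, tip its four brass nuts into the open blue tub, and stand the empty tray back on the bench. Then take the red cap by its white knob, set it level on the tub and press it straight down until it clicks past the catches, and keep pressing with about 10 N onto the rubber seal: finish like that, still holding the cap pressed down, without letting go. Leave the other things on the bench where they are.

Things in the scene. Friction and masses are not known exactly. Their poses are not given: they have to be found in the camera images.
- tub: Blue round tub with a yellow band, open at the top, screwed to the bench. Origin on its axis at bench height, z up; yaw does not matter. Inner diameter 88 mm, outer 96, wall top 110 mm above the bench; collar 112 mm across at 76 to 84 mm. Four sprung steel catch balls stand out 4 mm from the neck at 98 mm height. Tub and cap may each be on the left or the right.
- seal: Black sprung rubber ring on the tub's rim, 95 mm across, top 114 mm above the bench when free; origin on the tub's axis at 110 mm when free. It yields 1 mm per 3 N and stops after 4 mm. The clicked-on cap rests on it; pressed with 10 N, the cap's underside is about 88 mm above the bench, and goes no lower than about 87 mm.
- cap: Red snap cap, 115 mm across, about 90 g, right way up; origin on its axis at its underside, z up. Deck top 26.5 mm, deck underside 22.5 mm above it. Mouth bead 99 mm inside: 1.5 mm clearance round the neck. On the tub it first rests on the catches, underside about 101 mm above the bench; 8 to 15 N pushes it past; about 6 mm lower it clicks, and left alone then sits at 90 mm.
- cap_knob (a point): Point to grip the cap: on its axis in the round white knob, 50 mm above the cap's underside, 23.5 mm above its deck, 10.5 mm below the knob's top. The knob is 30 mm in diameter and 34 mm tall.
- tray: Aluminium scoop tray, about 180 g; origin at the middle of the trough's underside, z up, x from the open spout towards the handle. Trough 120 mm long (x -60 to +60), 64 wide (58 inside), walls 26 high at sides and handle end; smooth floor, top at 5 mm. The end x = -60 is fully open: the spout, at first roughly towards the robot. Nuts slide from about 15 degrees of tilt; 40 to 45 empties it.
- tray_handle (a point): Point to grip the tray: in the upright orange handle plate behind the trough, at x = +76, y = 0, 60 mm above the tray's underside. The plate is 16 mm thick along the tray's y, 32 mm long along its x, from 10 to 80 mm above the underside.
- tray_spout (a point): Middle of the tray floor's open edge: x = -60, y = 0, 5 mm above the underside, in the tray's frame.
- nut0_center (a point): Centre of a brass hexagonal nut, 22 mm across the flats, 13 mm thick, 25 g, lying flat in the tray.
- nut1_center (a point): Centre of a brass hexagonal nut, 22 mm across the flats, 13 mm thick, 25 g, lying flat in the tray.
- nut2_center (a point): Centre of a brass hexagonal nut, 22 mm across the flats, 13 mm thick, 25 g, lying flat in the tray.
- nut3_center (a point): Centre of a brass hexagonal nut, 22 mm across the flats, 13 mm thick, 25 g, lying flat in the tray.
- paint_tin: Bystander, not to be disturbed: closed round paint tin, 100 mm across, 110 mm tall.
- screw_jar: Bystander, not to be disturbed: closed glass jar, 64 mm across, 85 mm tall.
- screwdriver: Bystander, not to be disturbed: red-handled screwdriver lying on the bench.
- scrub_brush: Bystander, not to be disturbed: wooden scrubbing brush, 150 x 45 x 40 mm.
- hammer: Bystander, not to be disturbed: hammer lying on the bench.
- tape_roll: Bystander, not to be disturbed: yellow ring-shaped tape roll, 90 mm across, 30 mm tall, lying flat.
- glue_bottle: Bystander, not to be disturbed: white bottle with an orange cap, 50 mm across, 130 mm tall.
- tub_mouth (a point): Centre of the tub's open mouth, on its axis, 110 mm above the bench (level with the wall top).
Not all that is in view belongs to the job. There is more than one size of the cap; the job needs the smallest.

How it is judged:
By the outcome, as a careful person would: the job done as asked, in the order asked, and still so for the second after the job is handed in, while the arm keeps its last pose, push and grip.
It also fails if it takes over 69 s, if anything falls off the work surface, if the arm or the gripper's body presses on something with over 40 N, if the wrist force passes 120 N, or if a joint passes its speed limit or range.

## Working session

There is one attempt and no reset: what is moved stays moved. The work goes in short steps, Python scripts to look and compute and a tool call to move; the robot and the scene stay as the last step left them, time stands still between calls to the robot, and variables do not carry over. Pictures are saved under pics/ and viewed, at most 10 in all, crops included, and the job is handed in when it is done.

Besides the shell and the picture viewer there is one more tool, called as name(argument=value, ...), one argument or row to a line, values as JSON. apply_moves: Moves the arm, as the interface text tells. Its arguments: {"type":"object","properties":{"moves":{"type":"array"}},"required":["moves"]}

```bash
ls; mkdir -p pics; cat > h.py <<'E'
import numpy as np, cv2
from bench import ctrl
from scipy.spatial.transform import Rotation as R
def c2w(name):
    p=ctrl.camera_params(name)
    if 'cam_to_world' in p: return p['K'],np.array(p['cam_to_world'])
    o=ctrl.get_obs(); T=np.eye(4); q=o['eef_rot']; T[:3,:3]=R.from_quat([q[1],q[2],q[3],q[0]]).as_matrix(); T[:3,3]=o['eef_pos']
    return p['K'],T@np.array(p['mount'])
def cloud(name,d):
    K,T=c2w(name); K=np.array(K); v,u=np.mgrid[:420,:560]
    P=np.stack([(u-K[0,2])/K[0,0]*d,(v-K[1,2])/K[1,1]*d,d],-1)
    W=P@T[:3,:3].T+T[:3,3]; W[d==0]=np.nan
    return W
E
python3 - <<'E'
from h import *
for n in ("scene","top"):
    im,d=ctrl.camera(n); cv2.imwrite(f'pics/{n}0.png',im[:,:,::-1]); W=cloud(n,d); np.save(n+'W.npy',W)
    for t in ("tub","cap","cap_knob","tray","tray_handle","seal","paint_tin","glue_bottle","screw_jar","tape_roll","hammer","screwdriver","scrub_brush","nut0_center"):
        for r in ctrl.outline_of(n,t):
            w=W[r['region']]; 
            if len(w)<5: continue
            print(n,t,round(r['score'],2),np.round(r['position']),len(w),'med',np.nanmedian(w,0).round(3),'lo',np.nanpercentile(w,3,0).round(3),'hi',np.nanpercentile(w,97,0).round(3))
o=ctrl.get_obs();print(o)
E
```

```text
pics
scene tub 0.93 [234. 161.] 1900 med [ 0.46  -0.235  0.07 ] lo [ 0.402 -0.303  0.002] hi [ 0.5   -0.205  0.115]
scene tub 0.39 [351. 273.] 1819 med [0.466 0.212 0.027] lo [0.409 0.155 0.007] hi [0.51  0.257 0.061]
scene cap 0.8 [432. 241.] 2653 med [0.257 0.278 0.035] lo [0.181 0.206 0.009] hi [0.312 0.336 0.079]
scene cap 0.59 [350. 270.] 1847 med [0.466 0.212 0.027] lo [0.407 0.154 0.006] hi [0.51  0.257 0.061]
scene cap 0.59 [324. 204.] 2152 med [0.373 0.019 0.035] lo [ 0.298 -0.057  0.005] hi [0.429 0.075 0.079]
scene cap_knob 0.72 [429. 240.] 2664 med [0.257 0.277 0.035] lo [0.179 0.206 0.009] hi [0.312 0.336 0.079]
scene cap_knob 0.71 [324. 205.] 2147 med [0.373 0.018 0.035] lo [ 0.297 -0.057  0.007] hi [0.429 0.075 0.079]
scene cap_knob 0.55 [350. 275.] 1851 med [0.466 0.212 0.027] lo [0.407 0.156 0.006] hi [0.51  0.258 0.061]
scene tray 0.92 [278. 249.] 1227 med [0.535 0.049 0.016] lo [0.466 0.001 0.   ] hi [0.617 0.074 0.08 ]
scene tray 0.41 [192. 262.] 829 med [ 0.746 -0.019  0.076] lo [ 0.721 -0.041  0.009] hi [ 0.763 -0.009  0.131]
scene tray_handle 0.98 [276. 245.] 1
[... 4216 characters left out ...]
': 1.5, 'q': array([-1.53727544e+00,  1.80768947e-01,  1.60695828e+00,  6.63455440e-06,
        1.35379970e+00, -2.06291645e-01]), 'dq': array([-1.74145638e-03, -2.01655447e-03, -1.56511165e-04, -4.50853920e-04,
       -9.63617259e-04, -6.26164001e-05]), 'joint_efforts': array([ 1.66533649e-03, -4.44841933e+01, -3.51669180e+01, -2.42815795e-04,
        8.92019652e-04,  4.13060434e-06]), 'eef_pos': array([ 0.13659932, -0.55857793,  0.23132613]), 'eef_rot': array([3.30218898e-05, 9.92819938e-01, 1.19618437e-01, 3.91904899e-07]), 'wrist_force': array([-0.82149602,  0.47086307, -0.29020397]), 'torque': array([0.04066015, 0.0146574 , 0.03876387]), 'grasp_force': 0.0, 'opening': 1.002906458179668}
```

```bash
python3 - <<'E'
from h import *
im=cv2.imread('pics/scene0.png'); cv2.imwrite('pics/scene0c.png',cv2.resize(im[110:340,140:490],None,fx=2.2,fy=2.2,interpolation=3))
from scipy.optimize import least_squares
def circ(p):
    p=p[:,:2]; f=least_squares(lambda x:np.hypot(*(p-x[:2]).T)-x[2],[*p.mean(0),.05],loss='soft_l1',f_scale=.002); return f.x.round(4),len(p)
for n in("scene","top"):
    W=np.load(n+'W.npy'); x,y,z=np.moveaxis(W,-1,0)
    def box(a,b,c,d,e,f): return W[(x>a)&(x<b)&(y>c)&(y<d)&(z>e)&(z<f)]
    print(n,'tub',circ(box(.37,.54,-.34,-.17,.108,.12)))
    k=box(.4,.52,.14,.27,.056,.065); print('knobtop',k.mean(0).round(4),circ(k)) 
    k=box(.39,.52,.13,.28,.023,.03); print('deck',circ(k),np.ptp(k,0), k[:,:2].min(0),k[:,:2].max(0))
    k=box(.56,.66,-.03,.12,.074,.085); 
    m,(w,h),a=cv2.minAreaRect(k[:,:2].astype(np.float32)); print('handle',k.mean(0),m,w,h,a)
    k=box(.45,.66,-.03,.12,.022,.03); m,(w,h),a=cv2.minAreaRect(k[:,:2].astype(np.float32)); print('rim',m,w,h,a)
E
```

```text
scene tub (array([ 0.4507, -0.2533,  0.0452]), 224)
knobtop [0.4556 0.2041 0.0609] (array([0.4555, 0.2039, 0.0104]), 113)
deck (array([0.4532, 0.2019, 0.0436]), 1312) [0.11356559 0.11479841 0.00693084] [0.39798532 0.14556492] [0.51155091 0.26036332]
handle [0.60343165 0.04880598 0.07957332] (0.6026277542114258, 0.04776337742805481) 0.03144597262144089 0.017637431621551514 2.463714838027954
rim (0.542537271976471, 0.03957924246788025) 0.1534789651632309 0.06540292501449585 7.659817218780518
top tub (array([ 0.4516, -0.2558,  0.045 ]), 181)
knobtop [0.4561 0.2006 0.0601] (array([0.4568, 0.2014, 0.0099]), 57)
deck (array([0.4568, 0.2017, 0.0423]), 709) [0.11412225 0.11285369 0.00695911] [0.39934094 0.14462046] [0.51346319 0.25747416]
handle [0.60273199 0.04546518 0.07929265] (0.6023059487342834, 0.04558088630437851) 0.03195676580071449 0.015032385475933552 10.004781723022461
rim (0.5315746665000916, 0.036182139068841934) 0.11860033124685287 0.06366705894470215 7.397460460662842
```

View pics/scene0c.png

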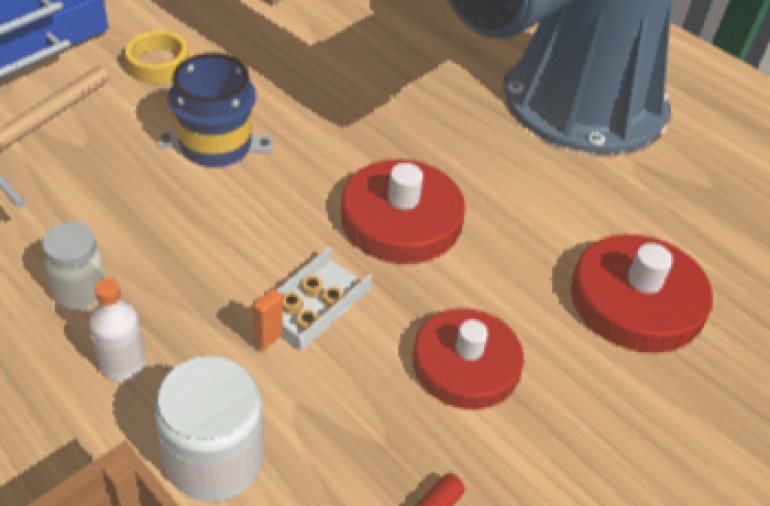

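View pics/top0.png

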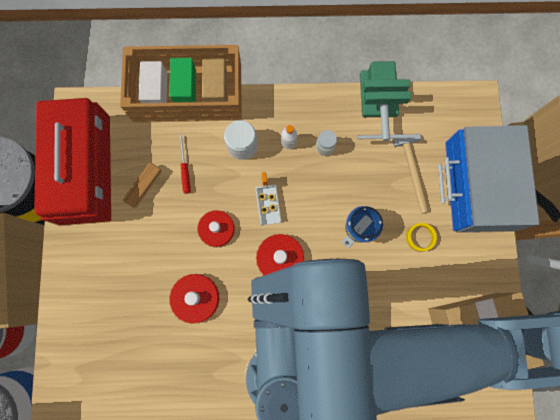

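Caps in the top picture: (216,229), (280,256) and (194,299). The first is about 114 mm across with its knob top at 60.5 mm, while the other two are about 140 mm and 79 mm. So (216,229) is the smallest, and the enlarged scene crop at (470,355) agrees. The tub is at (364,224). The tray is at (268,203), with its handle away from the robot.

apply_moves(
  moves=[
    {"jaw":1,"offset":[0,0,0],"rot":[0,0,6.2]},
    {"jaw":1,"offset":[41.6,-41.5,5.4],"rot":[0,0,0]},
    {"jaw":1,"offset":[41.6,-41.5,5.4],"rot":[0,0,0]},
    {"jaw":1,"offset":[41.6,-41.5,5.4],"rot":[0,0,0]},
    {"jaw":1,"offset":[41.6,-41.5,5.4],"rot":[0,0,0]},
  ],
)

```text
time_s: 2.12
eef_pos: [0.2806, -0.3708, 0.2097]
eef_rot: [0.0, 0.998, 0.065, 0.0]
wrist_force: [0.4, -0.0, -0.3]
opening: 0.998
grasp_force: 0.0
```

apply_moves(
  moves=[
    {"jaw":1,"offset":[41.6,-41.5,5.4],"rot":[0,0,0]},
    {"jaw":1,"offset":[41.6,-41.5,5.4],"rot":[0,0,0]},
    {"jaw":1,"offset":[41.6,-41.5,5.4],"rot":[0,0,0]},
    {"jaw":1,"offset":[41.6,-41.5,5.4],"rot":[0,0,0]},
    {"jaw":1,"offset":[41.6,-41.5,5.4],"rot":[0,0,0]},
  ],
)

```text
time_s: 2.75
eef_pos: [0.4599, -0.1376, 0.1829]
eef_rot: [0.0, 0.998, 0.066, 0.0]
wrist_force: [1.6, -1.2, 0.5]
opening: 0.998
grasp_force: 0.0
```

apply_moves(
  moves=[
    {"jaw":1,"offset":[41.6,-41.5,5.4],"rot":[0,0,0]},
    {"jaw":1,"offset":[41.6,-41.5,5.4],"rot":[0,0,0]},
    {"jaw":1,"offset":[41.6,-41.5,5.4],"rot":[0,0,0]},
    {"jaw":1,"offset":[41.6,-41.5,5.4],"rot":[0,0,0]},
    {"jaw":1,"offset":[0,0,0],"rot":[0,0,0]},
  ],
)

```text
time_s: 3.38
eef_pos: [0.603, 0.0507, 0.1601]
eef_rot: [-0.0, 0.998, 0.068, -0.0]
wrist_force: [-0.5, -0.8, -0.5]
opening: 1.003
grasp_force: 0.0
```

```bash
cat >> h.py <<'E'
def rotm(o=None):
    q=(o or ctrl.get_obs())['eef_rot']; return R.from_quat([q[1],q[2],q[3],q[0]]).as_matrix()
def st():
    o=ctrl.get_obs(); M=rotm(o)
    print('t',round(o['time_s'],2),'pos',np.round(o['eef_pos'],4),'yaw',np.degrees(np.arctan2(M[1,0],M[0,0])).round(2),'z',M[:,2].round(3),'q',o['q'].round(2),'F',np.round(o['wrist_force'],1),'T',np.round(o['torque'],2),'op',round(o['opening'],3),'gf',round(o['grasp_force'],1))
    return o,M
E
python3 - <<'E'
from h import *
st(); print(ctrl.pinch_z)
im,d=ctrl.camera("wrist"); cv2.imwrite('pics/w1.png',im[:,:,::-1]); W=cloud("wrist",d)
z=W[...,2];m=(z>.072)&(z<.09)&(np.hypot(W[...,0]-.6025,W[...,1]-.0465)<.05)
k=W[m];print(len(k))
if len(k)>5: print(cv2.minAreaRect(k[:,:2].astype(np.float32)),k.mean(0))
m=(z>.02)&(z<.032)&(np.hypot(W[...,0]-.527,W[...,1]-.0366)<.1); k=W[m]; print(cv2.minAreaRect(k[:,:2].astype(np.float32)))
E
```

```text
t 3.38 pos [0.603  0.0507 0.1601] yaw 7.8 z [-0.001  0.001 -1.   ] q [-0.11  0.32  1.59  0.    1.23  1.32] F [-0.5 -0.8 -0.5] T [-0.09 -0.02  0.04] op 1.003 gf 0.0
0.0187
898
((0.6043679118156433, 0.044444918632507324), (0.03146979957818985, 0.015837518498301506), 7.668577194213867) [0.60529167 0.04477266 0.0788924 ]
((0.5441563129425049, 0.03681875392794609), (0.15293893218040466, 0.06410130113363266), 7.204014301300049)
```

View pics/w1.png

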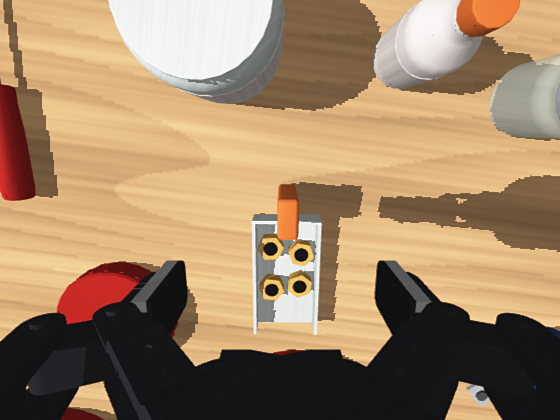

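The wrist picture shows the handle at (287,210) between the open fingers, with four nuts in the trough. The hand needs to go about 6 mm along tool y, then down.

apply_moves(
  moves=[
    {"jaw":1,"offset":[0,6,30],"rot":[0,0,0]},
    {"jaw":1,"offset":[0,0,45],"rot":[0,0,0]},
    {"jaw":1,"offset":[0,0,44],"rot":[0,0,0]},
    {"jaw":1,"offset":[0,0,0],"rot":[0,0,0]},
    {"jaw":0,"offset":[0,0,0],"rot":[0,0,0]},
  ],
)

```text
time_s: 4.05
eef_pos: [0.6036, 0.0404, 0.0439]
eef_rot: [0.0, 0.998, 0.065, 0.001]
wrist_force: [-0.0, 0.3, 0.6]
opening: 0.816
grasp_force: 0.0
```

apply_moves(
  moves=[
    {"jaw":0,"offset":[0,0,0],"rot":[0,0,0]},
    {"jaw":0,"offset":[0,0,0],"rot":[0,0,0]},
    {"jaw":0,"offset":[0,0,0],"rot":[0,0,0]},
    {"jaw":0,"offset":[0,0,0],"rot":[0,0,0]},
    {"jaw":0,"offset":[0,0,0],"rot":[0,0,0]},
  ],
)

```text
time_s: 4.68
eef_pos: [0.6035, 0.0414, 0.0433]
eef_rot: [0.0, 0.998, 0.066, 0.001]
wrist_force: [-1.0, -0.3, 5.3]
opening: 0.183
grasp_force: 59.9
```

```bash
python3 -c "
from h import *
st()"
```

```text
t 4.67 pos [0.6035 0.0414 0.0433] yaw 7.56 z [ 0.002 -0.    -1.   ] q [-0.13  0.47  1.65  0.    1.02  1.31] F [-1.  -0.3  5.3] T [0.12 0.28 0.01] op 0.183 gf 59.9
```

```bash
cat >> h.py <<'E'
def pose(p,yaw,th=0):
    return np.array(p,float),R.from_euler('z',yaw,degrees=True).as_matrix()@np.diag([1,-1,-1.])@R.from_euler('y',th,degrees=True).as_matrix()
def rows(poses):
    for (p,A),(q,B) in zip(poses,poses[1:]):
        print((A.T@(q-p)*1000).round(1).tolist(), np.degrees(R.from_matrix(A.T@B).as_rotvec()).round(1).tolist())
E
python3 - <<'E'
from h import *
a=np.array([.6035,.0414,.213]); tub=np.array([.4512,-.2548,0]); rh=np.array([np.cos(np.radians(-30)),np.sin(np.radians(-30)),0])
b=tub+.151*rh; b[2]=.200
s=np.cumsum([0,.3,.7,1,1,1,1,1,1,1,1,.7,.3]); s/=s[-1]
P=[pose(a+(b-a)*k,7.6-37.6*k) for k in s]; rows(P)
print('pour')
ths=[0,5,10,15,20,24,28,32,36,40,44,46]
Q=[P[-1]]
for t in ths[1:]:
    c,sn=np.cos(np.radians(t)),np.sin(np.radians(t))
    p=tub+rh*(.015+.136*c-.038*sn); p[2]=max(.127,.162-.035*t/20)+.136*sn+.038*c
    Q.append(pose(p,-30,t))
rows(Q)
E
```

```text
[-2.1, 11.0, 0.4] [0.0, 0.0, 1.1]
[-4.4, 25.7, 0.9] [0.0, 0.0, 2.6]
[-4.6, 36.9, 1.3] [0.0, 0.0, 3.8]
[-2.2, 37.2, 1.3] [0.0, 0.0, 3.8]
[0.2, 37.2, 1.3] [0.0, 0.0, 3.8]
[2.7, 37.1, 1.3] [0.0, 0.0, 3.8]
[5.1, 36.9, 1.3] [0.0, 0.0, 3.8]
[7.5, 36.5, 1.3] [0.0, 0.0, 3.8]
[9.9, 35.9, 1.3] [0.0, 0.0, 3.8]
[12.2, 35.2, 1.3] [0.0, 0.0, 3.8]
[10.2, 24.0, 0.9] [0.0, 0.0, 2.6]
[4.8, 10.1, 0.4] [0.0, 0.0, 1.1]
pour
[-3.8, -0.0, -3.0] [0.0, 5.0, -0.0]
[-4.6, -0.0, -3.0] [-0.0, 5.0, 0.0]
[-5.3, 0.0, -3.1] [0.0, 5.0, 0.0]
[-6.1, -0.0, -3.3] [-0.0, 5.0, 0.0]
[-3.0, 0.0, -9.4] [0.0, 4.0, -0.0]
[-3.0, -0.0, -9.4] [-0.0, 4.0, 0.0]
[-3.0, 0.0, -9.4] [0.0, 4.0, -0.0]
[-3.0, -0.0, -9.4] [-0.0, 4.0, 0.0]
[-3.0, -0.0, -9.4] [0.0, 4.0, -0.0]
[-3.0, 0.0, -9.4] [0.0, 4.0, -0.0]
[-1.4, -0.0, -4.7] [-0.0, 2.0, 0.0]
```

apply_moves(
  moves=[
    {"jaw":0,"offset":[0,0,-15],"rot":[0,0,0]},
    {"jaw":0,"offset":[0,0,-40],"rot":[0,0,0]},
    {"jaw":0,"offset":[0,0,-50],"rot":[0,0,0]},
    {"jaw":0,"offset":[0,0,-45],"rot":[0,0,0]},
    {"jaw":0,"offset":[0,0,-20],"rot":[0,0,0]},
  ],
)

```text
time_s: 5.3
eef_pos: [0.6039, 0.0412, 0.2156]
eef_rot: [0.0, 0.998, 0.066, 0.002]
wrist_force: [-0.4, -0.6, -2.3]
opening: 0.176
grasp_force: 59.0
```

apply_moves(
  moves=[
    {"jaw":0,"offset":[-2,11,0.4],"rot":[0,0,1.1]},
    {"jaw":0,"offset":[-4.4,25.7,1],"rot":[0,0,2.6]},
    {"jaw":0,"offset":[-4.6,37,1.3],"rot":[0,0,3.8]},
    {"jaw":0,"offset":[-2.2,37,1.3],"rot":[0,0,3.8]},
    {"jaw":0,"offset":[0.2,37,1.3],"rot":[0,0,3.8]},
  ],
)

```text
time_s: 5.92
eef_pos: [0.5922, -0.1084, 0.2033]
eef_rot: [-0.001, 0.998, -0.068, -0.002]
wrist_force: [0.7, 0.1, -2.9]
opening: 0.176
grasp_force: 59.0
```

apply_moves(
  moves=[
    {"jaw":0,"offset":[2.7,37,1.3],"rot":[0,0,3.8]},
    {"jaw":0,"offset":[5,37,1.3],"rot":[0,0,3.8]},
    {"jaw":0,"offset":[7.5,36.5,1.3],"rot":[0,0,3.8]},
    {"jaw":0,"offset":[10,36,1.3],"rot":[0,0,3.8]},
    {"jaw":0,"offset":[12,35,1.3],"rot":[0,0,3.8]},
  ],
)

```text
time_s: 6.55
eef_pos: [0.5805, -0.2938, 0.1965]
eef_rot: [-0.001, 0.973, -0.231, -0.003]
wrist_force: [0.3, 0.9, -2.9]
opening: 0.18
grasp_force: 58.9
```

apply_moves(
  moves=[
    {"jaw":0,"offset":[10,24,1],"rot":[0,0,2.6]},
    {"jaw":0,"offset":[5,10,0.4],"rot":[0,0,1.1]},
    {"jaw":0,"offset":[0,0,0],"rot":[0,0,0]},
    {"jaw":0,"offset":[0,0,0],"rot":[0,0,0]},
    {"jaw":0,"offset":[0,0,0],"rot":[0,0,0]},
  ],
)

```text
time_s: 7.18
eef_pos: [0.5806, -0.3287, 0.1991]
eef_rot: [-0.0, 0.966, -0.26, 0.0]
wrist_force: [1.0, 0.6, -2.4]
opening: 0.183
grasp_force: 59.0
```

```bash
python3 - <<'E'
from h import *
st()
im,d=ctrl.camera("wrist"); im=im[:,:,::-1].copy(); s,_=ctrl.camera("scene")
cv2.imwrite('pics/w2.png',np.hstack([cv2.resize(im,(400,300)),cv2.resize(s[90:300,100:380,::-1],(400,300))]))
W=cloud("wrist",d); x,y,z=np.moveaxis(W,-1,0)
k=W[(z>.165)&(z<.2)&(np.hypot(x-.51,y+.29)<.12)]; print(len(k), cv2.minAreaRect(k[:,:2].astype(np.float32)),k[:,2].mean())
E
```

```text
t 7.17 pos [ 0.5806 -0.3287  0.1991] yaw -30.16 z [ 0.  0. -1.] q [-0.69  0.41  1.39  0.    1.35  1.4 ] F [ 1.   0.6 -2.4] T [-0.02 -0.19  0.03] op 0.183 gf 59.0
884 ((0.5565006732940674, -0.3186415433883667), (0.07118989527225494, 0.07051964104175568), 20.703960418701172) 0.180958115287114
```

View pics/w2.png

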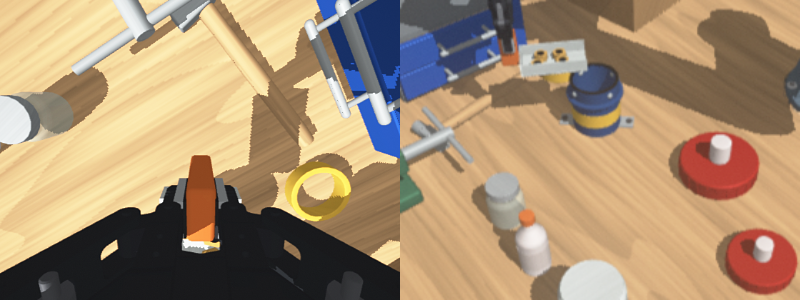

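The tray is level in the grip, with its spout over the tub in the scene view on the right at (585,60). Now pour.

apply_moves(
  moves=[
    {"jaw":0,"offset":[-3.8,0,-3],"rot":[0,5,0]},
    {"jaw":0,"offset":[-4.6,0,-3],"rot":[0,5,0]},
    {"jaw":0,"offset":[-5.3,0,-3],"rot":[0,5,0]},
    {"jaw":0,"offset":[-6,0,-3.3],"rot":[0,5,0]},
    {"jaw":0,"offset":[-3,0,-9.4],"rot":[0,4,0]},
  ],
)

```text
time_s: 7.9
eef_pos: [0.5562, -0.3151, 0.2156]
eef_rot: [0.054, 0.944, -0.255, 0.201]
wrist_force: [0.5, 0.7, -2.1]
opening: 0.183
grasp_force: 58.9
```

apply_moves(
  moves=[
    {"jaw":0,"offset":[-3,0,-9.4],"rot":[0,4,0]},
    {"jaw":0,"offset":[-3,0,-9.4],"rot":[0,4,0]},
    {"jaw":0,"offset":[-3,0,-9.4],"rot":[0,4,0]},
    {"jaw":0,"offset":[-3,0,-9.4],"rot":[0,4,0]},
    {"jaw":0,"offset":[-3,0,-9.4],"rot":[0,4,0]},
  ],
)

```text
time_s: 8.52
eef_pos: [0.5245, -0.2967, 0.2486]
eef_rot: [0.098, 0.895, -0.241, 0.363]
wrist_force: [0.3, 0.6, -0.8]
opening: 0.181
grasp_force: 59.1
```

apply_moves(
  moves=[
    {"jaw":0,"offset":[-1.4,0,-4.7],"rot":[0,2,0]},
    {"jaw":0,"offset":[0,0,0],"rot":[0,0,0]},
    {"jaw":0,"offset":[0,0,0],"rot":[0,0,0]},
    {"jaw":0,"offset":[0,0,0],"rot":[0,0,0]},
    {"jaw":0,"offset":[0,0,0],"rot":[0,0,0]},
  ],
)

```text
time_s: 9.15
eef_pos: [0.5211, -0.2953, 0.2502]
eef_rot: [0.102, 0.889, -0.24, 0.377]
wrist_force: [-0.3, 0.2, -1.3]
opening: 0.184
grasp_force: 59.1
```

```bash
python3 - <<'E'
from h import *
st()
t,_=ctrl.camera("top"); s,_=ctrl.camera("scene")
cv2.imwrite('pics/p3.png',np.hstack([cv2.resize(t[160:280,290:450,::-1],(400,300)),cv2.resize(s[90:240,130:330,::-1],(400,300))]))
for c in("scene","top"): print([(round(r['score'],2),r['position']) for r in ctrl.outline_of(c,"nut0_center")])
E
```

```text
t 9.15 pos [ 0.5211 -0.2953  0.2502] yaw -30.24 z [ 0.621 -0.362 -0.695] q [-0.83 -0.22  2.17  0.5   0.46  0.9 ] F [-0.3  0.2 -1.3] T [0.26 0.44 0.03] op 0.184 gf 59.1
[]
[(0.67, [352.9, 217.5])]
```

View pics/p3.png

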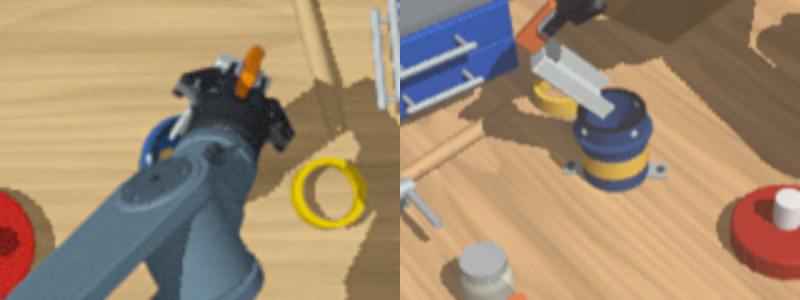

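The tray is empty: the scene view shows a bare trough at (570,80), the load is down about 1.1 N, and no nuts lie on the bench. I'll level the tray and take it back.

apply_moves(
  moves=[
    {"jaw":0,"offset":[0,0,0],"rot":[0,-9.2,0]},
    {"jaw":0,"offset":[0,0,0],"rot":[0,-9.2,0]},
    {"jaw":0,"offset":[0,0,0],"rot":[0,-9.2,0]},
    {"jaw":0,"offset":[0,0,0],"rot":[0,-9.2,0]},
    {"jaw":0,"offset":[0,0,0],"rot":[0,-9.2,0]},
  ],
)

```text
time_s: 9.98
eef_pos: [0.5214, -0.2957, 0.251]
eef_rot: [-0.0, 0.965, -0.261, -0.002]
wrist_force: [0.7, 0.7, -1.4]
opening: 0.178
grasp_force: 59.0
```

```bash
python3 - <<'E'
from h import *
o,M=st()
a=o['eef_pos']; b=np.array([.6035,.0414,.15])
s=np.cumsum([0,.5]+[1]*7+[.5]); s=s/s[-1]
y0=np.degrees(np.arctan2(M[1,0],M[0,0]))
P=[(a,M)]+[pose(a+(b-a)*k,y0+(7.6-y0)*k) for k in s[1:]]; rows(P)
E
```

```text
t 9.97 pos [ 0.5214 -0.2957  0.251 ] yaw -30.27 z [-0.003  0.001 -1.   ] q [-0.71  0.22  1.52 -0.    1.4   1.39] F [ 0.7  0.7 -1.4] T [-0.06 -0.06 -0.  ] op 0.178 gf 59.0
[-6.2, -20.8, 6.3] [0.0, 0.2, -2.4]
[-10.7, -42.0, 12.6] [0.0, 0.0, -4.7]
[-7.1, -42.8, 12.6] [0.0, 0.0, -4.7]
[-3.6, -43.2, 12.6] [0.0, 0.0, -4.7]
[-0.0, -43.4, 12.6] [0.0, 0.0, -4.7]
[3.6, -43.2, 12.6] [0.0, 0.0, -4.7]
[7.1, -42.8, 12.6] [0.0, 0.0, -4.7]
[10.6, -42.0, 12.6] [0.0, 0.0, -4.7]
[7.0, -20.5, 6.3] [0.0, 0.0, -2.4]
```

apply_moves(
  moves=[
    {"jaw":0,"offset":[-6,-21,6],"rot":[0,0.2,-2.4]},
    {"jaw":0,"offset":[-10.7,-42,12.6],"rot":[0,0,-4.7]},
    {"jaw":0,"offset":[-7,-43,12.6],"rot":[0,0,-4.7]},
    {"jaw":0,"offset":[-3.6,-43,12.6],"rot":[0,0,-4.7]},
    {"jaw":0,"offset":[0,-43.4,12.6],"rot":[0,0,-4.7]},
  ],
)

```text
time_s: 10.6
eef_pos: [0.5675, -0.1033, 0.1932]
eef_rot: [0.001, 0.997, -0.077, 0.003]
wrist_force: [0.6, 0.1, -1.4]
opening: 0.18
grasp_force: 59.1
```

apply_moves(
  moves=[
    {"jaw":0,"offset":[3.6,-43,12.6],"rot":[0,0,-4.7]},
    {"jaw":0,"offset":[7,-43,12.6],"rot":[0,0,-4.7]},
    {"jaw":0,"offset":[10.6,-42,12.6],"rot":[0,0,-4.7]},
    {"jaw":0,"offset":[7,-20.5,6.3],"rot":[0,0,-2.4]},
    {"jaw":0,"offset":[0,0,0],"rot":[0,0,0]},
  ],
)

```text
time_s: 11.22
eef_pos: [0.6032, 0.0432, 0.1488]
eef_rot: [0.001, 0.998, 0.066, 0.001]
wrist_force: [0.2, -1.2, -1.9]
opening: 0.182
grasp_force: 59.1
```

apply_moves(
  moves=[
    {"jaw":0,"offset":[0,0,30],"rot":[0,0,0]},
    {"jaw":0,"offset":[0,0,40],"rot":[0,0,0]},
    {"jaw":0,"offset":[0,0,22],"rot":[0,0,0]},
    {"jaw":0,"offset":[0,0,0],"rot":[0,0,0]},
    {"jaw":0,"offset":[0,0,0],"rot":[0,0,0]},
  ],
)

```text
time_s: 11.85
eef_pos: [0.6052, 0.0405, 0.0589]
eef_rot: [0.001, 0.998, 0.064, 0.003]
wrist_force: [0.3, 0.1, -1.1]
opening: 0.179
grasp_force: 59.0
```

```bash
python3 -c "
from h import *
st()"
```

```text
t 11.85 pos [0.6052 0.0405 0.0589] yaw 7.37 z [ 0.005 -0.002 -1.   ] q [-0.13  0.45  1.64 -0.    1.04  1.32] F [ 0.3  0.1 -1.1] T [-0.01 -0.09  0.08] op 0.179 gf 59.0
```

apply_moves(
  moves=[
    {"jaw":0,"offset":[0,0,7],"rot":[0,0,0]},
    {"jaw":0,"offset":[0,0,5],"rot":[0,0,0]},
    {"jaw":0,"offset":[0,0,3],"rot":[0,0,0]},
    {"jaw":0,"offset":[0,0,0],"rot":[0,0,0]},
    {"jaw":0,"offset":[0,0,0],"rot":[0,0,0]},
  ],
)

```text
time_s: 12.48
eef_pos: [0.6046, 0.0415, 0.0433]
eef_rot: [0.001, 0.998, 0.065, 0.002]
wrist_force: [-0.8, -0.7, 5.6]
opening: 0.178
grasp_force: 59.8
```

apply_moves(
  moves=[
    {"jaw":1,"offset":[0,0,0],"rot":[0,0,0]},
    {"jaw":1,"offset":[0,0,0],"rot":[0,0,0]},
    {"jaw":1,"offset":[0,0,0],"rot":[0,0,0]},
    {"jaw":1,"offset":[0,0,0],"rot":[0,0,0]},
    {"jaw":1,"offset":[0,0,0],"rot":[0,0,0]},
  ],
)

```text
time_s: 13.1
eef_pos: [0.6041, 0.0414, 0.0423]
eef_rot: [0.001, 0.998, 0.065, 0.001]
wrist_force: [-0.0, -0.4, 0.4]
opening: 0.998
grasp_force: 0.0
```

apply_moves(
  moves=[
    {"jaw":1,"offset":[0,0,-25],"rot":[0,0,0]},
    {"jaw":1,"offset":[0,0,-45],"rot":[0,0,0]},
    {"jaw":1,"offset":[0,0,-45],"rot":[0,0,0]},
    {"jaw":1,"offset":[-13,-18,0],"rot":[0,0,0]},
    {"jaw":1,"offset":[-25,-36,0],"rot":[0,0,0]},
  ],
)

```text
time_s: 13.72
eef_pos: [0.5591, 0.0901, 0.1572]
eef_rot: [0.001, 0.998, 0.064, 0.002]
wrist_force: [-0.3, 1.0, -1.6]
opening: 0.998
grasp_force: 0.0
```

apply_moves(
  moves=[
    {"jaw":1,"offset":[-26,-36,0],"rot":[0,0,0]},
    {"jaw":1,"offset":[-25,-36,0],"rot":[0,0,0]},
    {"jaw":1,"offset":[-25,-36,0],"rot":[0,0,0]},
    {"jaw":1,"offset":[-13,-18,0],"rot":[0,0,0]},
    {"jaw":1,"offset":[0,0,0],"rot":[0,0,0]},
  ],
)

```text
time_s: 14.35
eef_pos: [0.4525, 0.2048, 0.1557]
eef_rot: [0.001, 0.998, 0.066, 0.001]
wrist_force: [-0.0, -0.1, -0.6]
opening: 0.999
grasp_force: 0.0
```

```bash
python3 - <<'E'
from h import *
from scipy.optimize import least_squares
o,M=st()
t,_=ctrl.camera("scene"); im,d=ctrl.camera("wrist")
cv2.imwrite('pics/p4.png',np.hstack([cv2.resize(im[:,:,::-1],(400,300)),cv2.resize(t[90:300,140:420,::-1],(400,300))]))
W=cloud("wrist",d); x,y,z=np.moveaxis(W,-1,0)
for lo,hi,rr in((.055,.066,.02),(.022,.03,.08)):
    k=W[(z>lo)&(z<hi)&(np.hypot(x-.456,y-.203)<rr+.01)]; p=k[:,:2].astype(np.float32); print(len(k),k.mean(0),cv2.minEnclosingCircle(p))
E
```

```text
t 14.35 pos [0.4525 0.2048 0.1557] yaw 7.6 z [ 0.001 -0.002 -1.   ] q [ 0.19  0.09  1.87 -0.    1.18  1.63] F [-0.  -0.1 -0.6] T [-0.   -0.06  0.01] op 0.999 gf 0.0
1064 [0.45868232 0.20180417 0.05965323] ((0.45781636238098145, 0.20164726674556732), 0.015013467520475388)
11351 [0.46131942 0.20220966 0.02593065] ((0.4577966034412384, 0.20177389681339264), 0.05823236703872681)
```

View pics/p4.png

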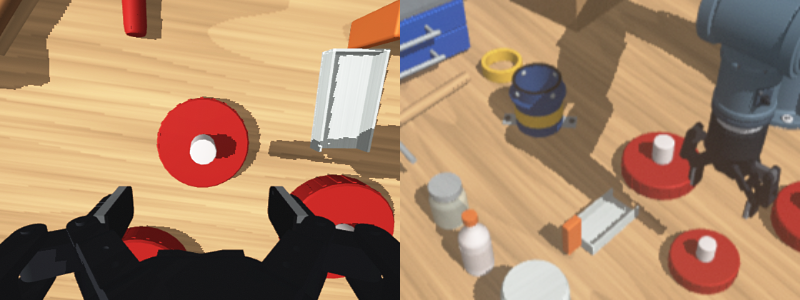

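The tray stands empty and upright, seen at (605,218) on the right. The small cap is at (203,145) in the wrist view, with its knob at (0.458, 0.202). Descend.

apply_moves(
  moves=[
    {"jaw":1,"offset":[4.8,3.7,20],"rot":[0,0,0]},
    {"jaw":1,"offset":[0,0,45],"rot":[0,0,0]},
    {"jaw":1,"offset":[0,0,40],"rot":[0,0,0]},
    {"jaw":1,"offset":[0,0,0],"rot":[0,0,0]},
    {"jaw":1,"offset":[0,0,0],"rot":[0,0,0]},
  ],
)

```text
time_s: 15.08
eef_pos: [0.4614, 0.2001, 0.0527]
eef_rot: [0.001, 0.998, 0.064, 0.002]
wrist_force: [-0.1, 0.6, 1.4]
opening: 1.002
grasp_force: 0.0
```

```bash
python3 - <<'E'
from h import *
st()
im,d=ctrl.camera("wrist")
W=cloud("wrist",d); x,y,z=np.moveaxis(W,-1,0)
for lo,hi,rr in((.055,.066,.02),(.022,.03,.08)):
    k=W[(z>lo)&(z<hi)&(np.hypot(x-.458,y-.202)<rr+.01)]; p=k[:,:2].astype(np.float32); print(len(k),k.mean(0),cv2.minEnclosingCircle(p))
E
```

```text
t 15.07 pos [0.4614 0.2001 0.0527] yaw 7.39 z [ 0.004 -0.002 -1.   ] q [ 0.17  0.27  1.92 -0.    0.96  1.62] F [-0.1  0.6  1.4] T [-0.01  0.01  0.  ] op 1.002 gf 0.0
2828 [0.45920101 0.20237525 0.06001836] ((0.4578057825565338, 0.20238445699214935), 0.0150635726749897)
24859 [0.46393395 0.2029173  0.02635206] ((0.45779523253440857, 0.20226404070854187), 0.05814458429813385)
```

apply_moves(
  moves=[
    {"jaw":1,"offset":[-3.2,-2.6,10],"rot":[0,0,0]},
    {"jaw":1,"offset":[0,0,11],"rot":[0,0,0]},
    {"jaw":1,"offset":[0,0,0],"rot":[0,0,0]},
    {"jaw":1,"offset":[0,0,0],"rot":[0,0,0]},
    {"jaw":0,"offset":[0,0,0],"rot":[0,0,0]},
  ],
)

```text
time_s: 15.75
eef_pos: [0.4569, 0.2027, 0.0308]
eef_rot: [0.001, 0.998, 0.065, 0.002]
wrist_force: [-0.7, -1.0, -0.4]
opening: 0.814
grasp_force: 0.0
```

apply_moves(
  moves=[
    {"jaw":0,"offset":[0,0,0],"rot":[0,0,0]},
    {"jaw":0,"offset":[0,0,0],"rot":[0,0,0]},
    {"jaw":0,"offset":[0,0,0],"rot":[0,0,0]},
    {"jaw":0,"offset":[0,0,0],"rot":[0,0,0]},
    {"jaw":0,"offset":[0,0,0],"rot":[0,0,0]},
  ],
)

```text
time_s: 16.38
eef_pos: [0.4569, 0.2026, 0.031]
eef_rot: [0.001, 0.998, 0.065, 0.002]
wrist_force: [-1.3, -0.5, 5.7]
opening: 0.333
grasp_force: 59.0
```

```bash
python3 -c "
from h import *
st()"
```

```text
t 16.38 pos [0.4569 0.2026 0.031 ] yaw 7.44 z [ 0.004 -0.002 -1.   ] q [ 0.18  0.3   1.93 -0.    0.91  1.62] F [-1.3 -0.5  5.7] T [-0.01  0.25 -0.01] op 0.333 gf 59.0
```

apply_moves(
  moves=[
    {"jaw":0,"offset":[0,0,-20],"rot":[0,0,0]},
    {"jaw":0,"offset":[0,0,-55],"rot":[0,0,0]},
    {"jaw":0,"offset":[0,0,-60],"rot":[0,0,0]},
    {"jaw":0,"offset":[0,0,-60],"rot":[0,0,0]},
    {"jaw":0,"offset":[-8,20,-54],"rot":[0,0,0]},
  ],
)

```text
time_s: 17.0
eef_pos: [0.4504, 0.1826, 0.2816]
eef_rot: [0.001, 0.998, 0.066, 0.002]
wrist_force: [1.2, -0.3, -1.9]
opening: 0.333
grasp_force: 59.3
```

apply_moves(
  moves=[
    {"jaw":0,"offset":[-17,42,0],"rot":[0,0,0]},
    {"jaw":0,"offset":[-18,44,0],"rot":[0,0,0]},
    {"jaw":0,"offset":[-18,44,0],"rot":[0,0,0]},
    {"jaw":0,"offset":[-18,44,0],"rot":[0,0,0]},
    {"jaw":0,"offset":[-18,44,0],"rot":[0,0,0]},
  ],
)

```text
time_s: 17.62
eef_pos: [0.3898, -0.0468, 0.2795]
eef_rot: [0.001, 0.998, 0.065, 0.001]
wrist_force: [-0.5, -1.3, -0.4]
opening: 0.331
grasp_force: 59.3
```

apply_moves(
  moves=[
    {"jaw":0,"offset":[-18,44,0],"rot":[0,0,0]},
    {"jaw":0,"offset":[-18,44,0],"rot":[0,0,0]},
    {"jaw":0,"offset":[-18,44,0],"rot":[0,0,0]},
    {"jaw":0,"offset":[-18,44,0],"rot":[0,0,0]},
    {"jaw":0,"offset":[-4,10,0],"rot":[0,0,0]},
  ],
)

```text
time_s: 18.25
eef_pos: [0.3382, -0.2418, 0.2795]
eef_rot: [0.001, 0.998, 0.063, 0.001]
wrist_force: [-0.9, 0.3, -1.7]
opening: 0.332
grasp_force: 59.4
```

apply_moves(
  moves=[
    {"jaw":0,"offset":[0,0,0],"rot":[0,0,0]},
    {"jaw":0,"offset":[0,0,0],"rot":[0,0,0]},
    {"jaw":0,"offset":[0,0,0],"rot":[0,0,0]},
    {"jaw":0,"offset":[0,0,0],"rot":[0,0,0]},
    {"jaw":0,"offset":[0,0,0],"rot":[0,0,0]},
  ],
)

```text
time_s: 18.88
eef_pos: [0.3395, -0.2395, 0.2801]
eef_rot: [0.001, 0.998, 0.065, 0.002]
wrist_force: [-0.4, -0.3, -1.1]
opening: 0.332
grasp_force: 59.4
```

```bash
python3 - <<'E'
from h import *
o,M=st()
im,d=ctrl.camera("wrist"); cv2.imwrite('pics/w5.png',im[:,:,::-1])
W=cloud("wrist",d); x,y,z=np.moveaxis(W,-1,0); np.save('w5.npy',W)
r=np.hypot(x-.4528,y+.2551)
for lo,hi,a,b in((.111,.118,.035,.055),(.078,.087,.05,.062),(.0,.012,.0,.043)):
    k=W[(z>lo)&(z<hi)&(r<b)&(r>a)]; p=k[:,:2]; 
    if len(p)>5:
        from scipy.optimize import least_squares
        f=least_squares(lambda q:np.hypot(*(p-q[:2]).T)-q[2],[.4528,-.2551,.045],loss='soft_l1',f_scale=.001).x
        print(lo,len(k),f.round(4),k[:,2].mean().round(4),cv2.minEnclosingCircle(p.astype(np.float32)), np.degrees(np.arctan2(p[:,1]+.255,p[:,0]-.4528)).round().min(),np.ptp(p,0))
k=W[(z>o['eef_pos'][2]-.012)&(z<o['eef_pos'][2]+.005)]; 
t=W-np.array(o['eef_pos']); c=t[(np.hypot(t[...,0],t[...,1])<.07)&(abs(t[...,2]+.0045)<.006)]; A=np.c_[c[:,:2],np.ones(len(c))]; print('deck',len(c),np.linalg.lstsq(A,c[:,2],rcond=None)[0], cv2.minEnclosingCircle(c[:,:2].astype(np.float32)))
E
```

```text
t 18.88 pos [ 0.3395 -0.2395  0.2801] yaw 7.49 z [ 0.003 -0.002 -1.   ] q [-0.9  -0.24  1.92  0.    1.46  0.54] F [-0.4 -0.3 -1.1] T [-0.   -0.04  0.01] op 0.332 gf 59.4
0.111 1833 [ 0.4527 -0.2555  0.0447] 0.1127 ((0.4530175030231476, -0.25562766194343567), 0.047708846628665924) -180.0 [0.0946414  0.09455774]
0.078 1010 [ 0.454  -0.2561  0.054 ] 0.0818 ((0.45278069376945496, -0.2556680738925934), 0.05602892115712166) -180.0 [0.10753624 0.11126136]
0.0 2763 [ 0.4575 -0.2539  0.0303] 0.0033 ((0.4529089629650116, -0.2551473379135132), 0.04294934123754501) -180.0 [0.08228652 0.08552879]
deck 24028 [-3.14183443e-03  2.47993066e-05 -5.22373107e-03] ((0.0010411287657916546, 0.0007255600648932159), 0.058297280222177505)
```

View pics/w5.png

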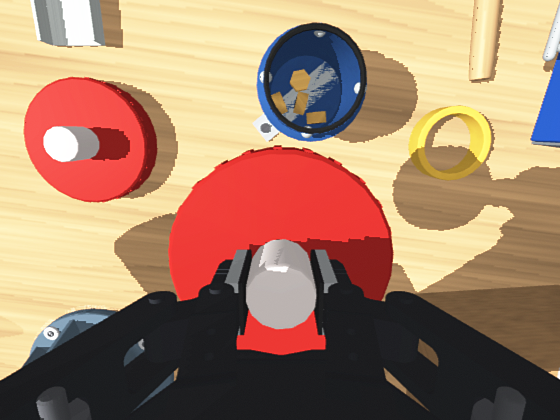

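The wrist view shows all four nuts in the tub at (300,90) and the cap level in the grip. I'll go above the tub.

apply_moves(
  moves=[
    {"jaw":0,"offset":[18,5,5],"rot":[0,0,0]},
    {"jaw":0,"offset":[36,10,25],"rot":[0,0,0]},
    {"jaw":0,"offset":[36,10,40],"rot":[0,0,0]},
    {"jaw":0,"offset":[19,6,35],"rot":[0,0,0]},
    {"jaw":0,"offset":[0,0,15],"rot":[0,0,0]},
  ],
)

```text
time_s: 19.55
eef_pos: [0.4515, -0.2557, 0.1579]
eef_rot: [-0.0, 0.998, 0.065, 0.0]
wrist_force: [-1.1, -0.1, -0.0]
opening: 0.331
grasp_force: 59.5
```

apply_moves(
  moves=[
    {"jaw":0,"offset":[0,0,0],"rot":[0,0,0]},
    {"jaw":0,"offset":[0,0,0],"rot":[0,0,0]},
    {"jaw":0,"offset":[0,0,0],"rot":[0,0,0]},
    {"jaw":0,"offset":[0,0,0],"rot":[0,0,0]},
    {"jaw":0,"offset":[0,0,0],"rot":[0,0,0]},
  ],
)

```text
time_s: 20.18
eef_pos: [0.4518, -0.2568, 0.1609]
eef_rot: [0.001, 0.998, 0.065, 0.002]
wrist_force: [0.0, -0.2, -1.5]
opening: 0.331
grasp_force: 59.5
```

```bash
cat > fin.py <<'E'
from h import *
o,M=st(); print('F noise', [np.round(o['wrist_force'],2)])
d=np.array([.4519,-.2563,o['eef_pos'][2]])-o['eef_pos']; print('tool shift mm',(M.T@d*1000).round(1))
E
python3 fin.py
```

```text
t 20.18 pos [ 0.4518 -0.2568  0.1609] yaw 7.43 z [ 0.004 -0.002 -1.   ] q [-0.75  0.13  1.81  0.    1.19  0.69] F [ 0.  -0.2 -1.5] T [0.03 0.   0.01] op 0.331 gf 59.5
F noise [array([ 0.02, -0.22, -1.54])]
tool shift mm [ 0.2 -0.5 -0. ]
```

apply_moves(
  moves=[
    {"jaw":0,"offset":[0,-0.5,10],"rot":[0,0.2,0]},
    {"jaw":0,"offset":[0,0,10],"rot":[0,0,0]},
    {"jaw":0,"offset":[0,0,4],"rot":[0,0,0]},
    {"jaw":0,"offset":[0,0,0],"rot":[0,0,0]},
    {"jaw":0,"offset":[0,0,0],"rot":[0,0,0]},
  ],
)

```text
time_s: 20.8
eef_pos: [0.4521, -0.2562, 0.1363]
eef_rot: [0.001, 0.998, 0.065, 0.003]
wrist_force: [3.8, -0.8, -4.6]
opening: 0.335
grasp_force: 59.3
```

```bash
python3 fin.py
```

```text
t 20.8 pos [ 0.4521 -0.2562  0.1363] yaw 7.44 z [ 0.007 -0.001 -1.   ] q [-0.75  0.16  1.83  0.    1.14  0.69] F [ 3.8 -0.8 -4.6] T [-0.2  -0.75  0.03] op 0.335 gf 59.3
F noise [array([ 3.78, -0.8 , -4.64])]
tool shift mm [-0.2  0.1 -0. ]
```

apply_moves(
  moves=[
    {"jaw":0,"offset":[1,0,0],"rot":[0,-0.4,0]},
    {"jaw":0,"offset":[0,0,0],"rot":[0,0,0]},
    {"jaw":0,"offset":[0,0,0],"rot":[0,0,0]},
    {"jaw":0,"offset":[0,0,0],"rot":[0,0,0]},
    {"jaw":0,"offset":[0,0,0],"rot":[0,0,0]},
  ],
)

```text
time_s: 21.42
eef_pos: [0.4527, -0.256, 0.1364]
eef_rot: [0.001, 0.998, 0.065, -0.0]
wrist_force: [-0.3, 0.2, 0.1]
opening: 0.331
grasp_force: 59.5
```

```bash
python3 fin.py
```

```text
t 21.43 pos [ 0.4527 -0.256   0.1364] yaw 7.44 z [-0.001 -0.002 -1.   ] q [-0.74  0.17  1.83 -0.    1.14  0.7 ] F [-0.3  0.2  0.1] T [-0.09 -0.08 -0.01] op 0.331 gf 59.5
F noise [array([-0.26,  0.16,  0.08])]
tool shift mm [-0.8  0.2  0. ]
```

Contact has cleared and the cap is level. Press in small steps.

apply_moves(
  moves=[
    {"jaw":0,"offset":[0,0,2],"rot":[0,0,0]},
    {"jaw":0,"offset":[0,0,1.5],"rot":[0,0,0]},
    {"jaw":0,"offset":[0,0,1],"rot":[0,0,0]},
    {"jaw":0,"offset":[0,0,0],"rot":[0,0,0]},
    {"jaw":0,"offset":[0,0,0],"rot":[0,0,0]},
  ],
)

```text
time_s: 22.05
eef_pos: [0.4531, -0.2562, 0.1322]
eef_rot: [0.001, 0.998, 0.065, 0.0]
wrist_force: [0.2, 0.0, 3.3]
opening: 0.336
grasp_force: 60.1
```

```bash
python3 fin.py
```

```text
t 22.05 pos [ 0.4531 -0.2562  0.1322] yaw 7.44 z [ 0.    -0.003 -1.   ] q [-0.74  0.17  1.83 -0.    1.13  0.7 ] F [0.2 0.  3.3] T [ 0.07 -0.08 -0.05] op 0.336 gf 60.1
F noise [array([0.19, 0.  , 3.26])]
tool shift mm [-1.2 -0.1 -0. ]
```

apply_moves(
  moves=[
    {"jaw":0,"offset":[0,0,2],"rot":[0,0,0]},
    {"jaw":0,"offset":[0,0,2],"rot":[0,0,0]},
    {"jaw":0,"offset":[0,0,2],"rot":[0,0,0]},
    {"jaw":0,"offset":[0,0,2],"rot":[0,0,0]},
    {"jaw":0,"offset":[0,0,1],"rot":[0,0,0]},
  ],
)

```text
time_s: 22.68
eef_pos: [0.4525, -0.256, 0.122]
eef_rot: [0.001, 0.998, 0.065, -0.0]
wrist_force: [2.8, -2.9, -7.5]
opening: 0.335
grasp_force: 59.6
```

```bash
python3 fin.py
```

```text
t 22.68 pos [ 0.4525 -0.256   0.122 ] yaw 7.44 z [-0.001 -0.002 -1.   ] q [-0.74  0.19  1.84 -0.    1.11  0.7 ] F [ 2.8 -2.9 -7.5] T [-0.52 -0.53  0.  ] op 0.335 gf 59.6
F noise [array([ 2.82, -2.95, -7.46])]
tool shift mm [-0.6  0.3  0. ]
```

apply_moves(
  moves=[
    {"jaw":0,"offset":[0,0,1],"rot":[0,0,0]},
    {"jaw":0,"offset":[0,0,0.5],"rot":[0,0,0]},
    {"jaw":0,"offset":[0,0,0],"rot":[0,0,0]},
    {"jaw":0,"offset":[0,0,0],"rot":[0,0,0]},
    {"jaw":0,"offset":[0,0,0],"rot":[0,0,0]},
  ],
)

```text
time_s: 23.3
eef_pos: [0.4526, -0.256, 0.1211]
eef_rot: [0.001, 0.998, 0.065, -0.0]
wrist_force: [0.2, -1.3, -4.1]
opening: 0.334
grasp_force: 59.7
```

```bash
python3 fin.py
```

```text
t 23.3 pos [ 0.4526 -0.256   0.1211] yaw 7.44 z [-0.001 -0.002 -1.   ] q [-0.74  0.19  1.84 -0.    1.11  0.7 ] F [ 0.2 -1.3 -4.1] T [-0.18 -0.17  0.01] op 0.334 gf 59.7
F noise [array([ 0.16, -1.35, -4.08])]
tool shift mm [-0.7  0.2  0. ]
```

apply_moves(
  moves=[
    {"jaw":0,"offset":[0,0,0.8],"rot":[0,0,0]},
    {"jaw":0,"offset":[0,0,0.7],"rot":[0,0,0]},
    {"jaw":0,"offset":[0,0,0],"rot":[0,0,0]},
    {"jaw":0,"offset":[0,0,0],"rot":[0,0,0]},
    {"jaw":0,"offset":[0,0,0],"rot":[0,0,0]},
  ],
)

```text
time_s: 23.92
eef_pos: [0.4527, -0.2561, 0.1202]
eef_rot: [0.001, 0.998, 0.065, -0.0]
wrist_force: [-3.5, 1.5, 5.9]
opening: 0.331
grasp_force: 60.5
```

```bash
python3 fin.py
```

```text
t 23.93 pos [ 0.4527 -0.2561  0.1202] yaw 7.45 z [-0.001 -0.002 -1.   ] q [-0.74  0.19  1.84 -0.    1.11  0.7 ] F [-3.5  1.5  5.9] T [0.28 0.49 0.  ] op 0.331 gf 60.5
F noise [array([-3.51,  1.55,  5.91])]
tool shift mm [-0.9  0.1  0. ]
```

apply_moves(
  moves=[
    {"jaw":0,"offset":[-0.3,0,0.5],"rot":[0,0,0]},
    {"jaw":0,"offset":[0,0,0],"rot":[0,0,0]},
    {"jaw":0,"offset":[0,0,0],"rot":[0,0,0]},
    {"jaw":0,"offset":[0,0,0],"rot":[0,0,0]},
    {"jaw":0,"offset":[0,0,0],"rot":[0,0,0]},
  ],
)

```text
time_s: 24.55
eef_pos: [0.4527, -0.2561, 0.1199]
eef_rot: [0.001, 0.998, 0.065, -0.0]
wrist_force: [-1.9, 1.1, 6.7]
opening: 0.337
grasp_force: 60.6
```

```bash
python3 fin.py; python3 - <<'E'
from h import *
for i in range(3):
    s,_=ctrl.camera("scene"); st()
cv2.imwrite('pics/f6.png',cv2.resize(s[80:300,120:420,::-1],None,fx=2.6,fy=2.6,interpolation=2))
E
```

```text
t 24.55 pos [ 0.4527 -0.2561  0.1199] yaw 7.44 z [ 0.    -0.002 -1.   ] q [-0.74  0.19  1.84 -0.    1.11  0.7 ] F [-1.9  1.1  6.7] T [ 0.36  0.34 -0.01] op 0.337 gf 60.6
F noise [array([-1.92,  1.07,  6.71])]
tool shift mm [-0.9  0.1  0. ]
t 24.6 pos [ 0.4527 -0.2561  0.1199] yaw 7.44 z [ 0.    -0.002 -1.   ] q [-0.74  0.19  1.84 -0.    1.11  0.7 ] F [-2.   2.3  6.6] T [0.34 0.37 0.02] op 0.332 gf 60.6
t 24.65 pos [ 0.4527 -0.2561  0.1199] yaw 7.45 z [ 0.    -0.002 -1.   ] q [-0.74  0.19  1.84 -0.    1.11  0.7 ] F [-1.3  1.1  6.3] T [0.44 0.35 0.05] op 0.331 gf 60.6
t 24.7 pos [ 0.4527 -0.2561  0.1199] yaw 7.45 z [ 0.    -0.002 -1.   ] q [-0.74  0.19  1.84 -0.    1.11  0.7 ] F [-2.2  2.1  6.5] T [0.38 0.38 0.04] op 0.331 gf 60.6
```

View pics/f6.png

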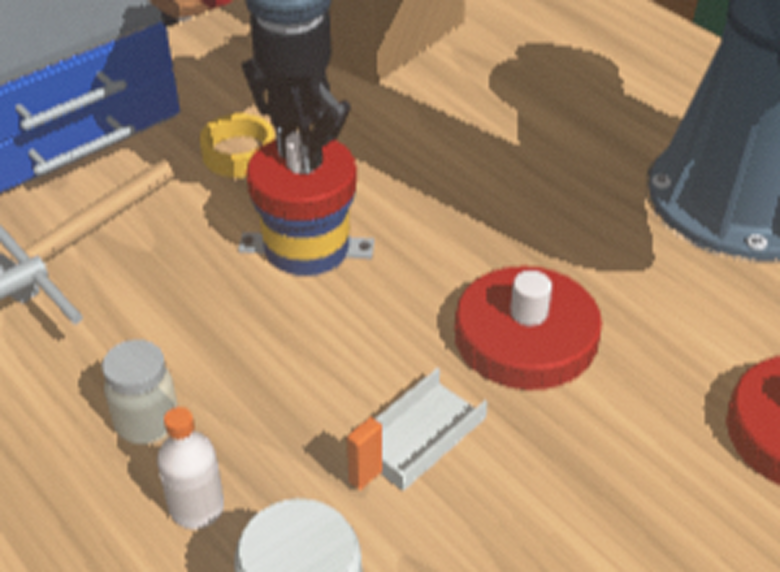

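The cap sits level on the tub at (302,180), the empty tray stands upright, and the bystanders haven't moved. The press needs a few more newtons.

apply_moves(
  moves=[
    {"jaw":0,"offset":[-0.3,-0.3,0.6],"rot":[0,0,0]},
    {"jaw":0,"offset":[0,0,0.4],"rot":[0,0,0]},
    {"jaw":0,"offset":[0,0,0],"rot":[0,0,0]},
    {"jaw":0,"offset":[0,0,0],"rot":[0,0,0]},
    {"jaw":0,"offset":[0,0,0],"rot":[0,0,0]},
  ],
)

```text
time_s: 25.32
eef_pos: [0.4527, -0.2561, 0.1193]
eef_rot: [0.001, 0.998, 0.065, 0.0]
wrist_force: [-2.2, 1.7, 7.7]
opening: 0.33
grasp_force: 60.9
```

```bash
python3 - <<'E'
from h import *
for i in range(3):
    ctrl.camera("scene"); st()
E
```

```text
t 25.38 pos [ 0.4527 -0.2561  0.1193] yaw 7.44 z [ 0.001 -0.003 -1.   ] q [-0.74  0.19  1.84 -0.    1.11  0.7 ] F [-2.4  2.   7.5] T [0.41 0.28 0.  ] op 0.335 gf 60.9
t 25.43 pos [ 0.4527 -0.2561  0.1193] yaw 7.44 z [ 0.001 -0.003 -1.   ] q [-0.74  0.19  1.84 -0.    1.11  0.7 ] F [-2.9  1.7  7.9] T [ 0.39  0.26 -0.01] op 0.331 gf 60.9
t 25.48 pos [ 0.4527 -0.2561  0.1193] yaw 7.44 z [ 0.001 -0.003 -1.   ] q [-0.74  0.19  1.84 -0.    1.11  0.7 ] F [-2.   2.2  8.5] T [ 0.41  0.3  -0.03] op 0.33 gf 60.9
```

apply_moves(
  moves=[
    {"jaw":0,"offset":[0,0,0.6],"rot":[0,0,0]},
    {"jaw":0,"offset":[0,0,0],"rot":[0,0,0]},
    {"jaw":0,"offset":[0,0,0],"rot":[0,0,0]},
    {"jaw":0,"offset":[0,0,0],"rot":[0,0,0]},
    {"jaw":0,"offset":[0,0,0],"rot":[0,0,0]},
  ],
)

```text
time_s: 26.1
eef_pos: [0.4527, -0.2561, 0.1188]
eef_rot: [0.001, 0.998, 0.065, 0.0]
wrist_force: [-2.8, 2.2, 9.3]
opening: 0.335
grasp_force: 61.0
```

```bash
python3 - <<'E'
from h import *
f=[]
for i in range(6):
    ctrl.camera("scene"); f.append(ctrl.get_obs()['wrist_force'])
st(); f=np.mean(f,0); print(f)
if 8<f[2]<11.5: print(ctrl.hand_in())
E
```

```text
t 26.4 pos [ 0.4527 -0.2561  0.1189] yaw 7.44 z [ 0.001 -0.003 -1.   ] q [-0.74  0.19  1.84 -0.    1.11  0.7 ] F [-2.4  1.8 10.1] T [0.44 0.42 0.01] op 0.333 gf 61.0
[-2.69606383  2.2811008   9.63606461]
the job is handed in; nothing more can be done
None
```

I handed the job in at 26.4 s: the four nuts are in the tub, the empty tray stands back on the bench, and the red cap is past the catches. The arm is still holding it down with about 10 N; the click itself was judged from the height and force readings.

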